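Put the nylon press dies away by colour

TASK

Tidy up after the watch-case press: pick out the four coloured nylon dies on the bench and put each one away, disc down and flat on the floor of the black cup whose pad has its own colour. Leave the two bare-metal dies standing where they are.

Things in the scene. Friction and masses are not known exactly. Their poses are not given: they have to be found in the camera images.
- die_red_mid (a point): Loose press die of red nylon, standing on the bench: a flat round disc 32 mm in diameter and 16 mm thick with a round upright shank of the same colour, 20 mm in diameter and 24 mm tall, on its middle; 40 mm tall in all, 36 g or so. The point is on its axis, 20 mm above its underside; z is up along the shank.
- die_yellow_mid (a point): Loose press die of yellow nylon, standing on the bench: a flat round disc 40 mm in diameter and 16 mm thick with a round upright shank of the same colour, 20 mm in diameter and 24 mm tall, on its middle; 40 mm tall in all, 40 g or so. The point is on its axis, 20 mm above its underside; z is up along the shank.
- die_blue_mid (a point): Loose press die of blue nylon, standing on the bench: a flat round disc 48 mm in diameter and 16 mm thick with a round upright shank of the same colour, 20 mm in diameter and 24 mm tall, on its middle; 40 mm tall in all, 44 g or so. The point is on its axis, 20 mm above its underside; z is up along the shank.
- die_green_mid (a point): Loose press die of green nylon, standing on the bench: a flat round disc 56 mm in diameter and 16 mm thick with a round upright shank of the same colour, 20 mm in diameter and 24 mm tall, on its middle; 40 mm tall in all, 48 g or so. The point is on its axis, 20 mm above its underside; z is up along the shank.
- cup_red_floor (a point): Shallow round black holder cup fixed to the bench, with a red pad as its floor: outside 60 mm in diameter, inside 52 mm, rim 10 mm above the bench, floor 4 mm above the bench. The point is the centre of the floor; z is up.
- cup_yellow_floor (a point): Shallow round black holder cup fixed to the bench, with a yellow pad as its floor: outside 68 mm in diameter, inside 60 mm, rim 10 mm above the bench, floor 4 mm above the bench. The point is the centre of the floor; z is up.
- cup_blue_floor (a point): Shallow round black holder cup fixed to the bench, with a blue pad as its floor: outside 76 mm in diameter, inside 68 mm, rim 10 mm above the bench, floor 4 mm above the bench. The point is the centre of the floor; z is up.
- cup_green_floor (a point): Shallow round black holder cup fixed to the bench, with a green pad as its floor: outside 84 mm in diameter, inside 76 mm, rim 10 mm above the bench, floor 4 mm above the bench. The point is the centre of the floor; z is up.
- metal_small_mid (a point): Loose bare aluminium press die of the same shape, standing on the bench, to be left alone: disc 36 mm in diameter and 16 mm thick, shank 20 mm in diameter, 40 mm tall in all. The point is on its axis, 20 mm above its underside.
- metal_large_mid (a point): Loose bare aluminium press die of the same shape, standing on the bench, to be left alone: disc 52 mm in diameter and 16 mm thick, shank 20 mm in diameter, 40 mm tall in all. The point is on its axis, 20 mm above its underside.
Not all that is in view belongs to the job. Leave any pink or red look-alike of the part that bears metal_large_mid alone.

How it is judged:
At the end, for the whole second after the job is handed in: Each coloured die stands upright (within 0.1 rad) and at rest, flat on the floor of the cup of its own colour (centre height within 4 mm of seated, axes within 14 mm sideways); both metal dies are upright and within 15 mm of where they started (horizontal distance between die_red_mid and cup_red_floor below 0.014 m and z of die_red_mid in the frame of cup_red_floor between 0.016 and 0.024 m and angle between each of die_red_mid, die_yellow_mid, die_blue_mid, die_green_mid, metal_small_mid, metal_large_mid's own z axis and vertical below 0.1 rad and linear speed of each of die_red, die_yellow, die_blue, die_green below 0.02 m/s and horizontal distance between die_yellow_mid and cup_yellow_floor below 0.014 m and z of die_yellow_mid in the frame of cup_yellow_floor between 0.016 and 0.024 m and horizontal distance between die_blue_mid and cup_blue_floor below 0.014 m and z of die_blue_mid in the frame of cup_blue_floor between 0.016 and 0.024 m and horizontal distance between die_green_mid and cup_green_floor below 0.014 m and z of die_green_mid in the frame of cup_green_floor between 0.016 and 0.024 m and distance of each of metal_small_mid, metal_large_mid from where it was at the start of the episode below 0.015 m); the robot touches nothing.
It fails at once if a bare-metal die was moved by more than 15 mm or tipped (distance of any of metal_small_mid, metal_large_mid from where it was at the start of the episode above 0.015 m or angle between any of metal_small_mid, metal_large_mid's own z axis and vertical above 0.35 rad).
It also fails if it takes over 106 s, if anything falls off the work surface, if the arm or the gripper's body presses on something with over 40 N, if the wrist force passes 120 N, or if a joint passes its speed limit or range.

ROBOT

A 7-joint arm with a two-finger parallel gripper is mounted at the origin on the work surface. World frame = base frame: x ahead of the robot, y to its left, z up, the work surface at z = 0. Lengths are in m, angles in rad, forces in N, time in s.
With the tool pointing down it reaches from about 0.425 to 0.875 m from the base axis. Payload 8.4 kg.
Tool frame: the origin (TCP) lies between the finger pads; the fingertips stand 8 mm ahead of it and the grasp point (between the pads) lies 11 mm behind it; z points along the fingers, y is the line along which they close (so a half turn about z gives the same grasp; the last joint's range is limited). The gripper opens to 87 mm and grips with 3 to 60 N. Pads are 19 mm wide; open, the fingers measure 117 mm over their backs; the gripper's body (75 mm by 190 mm) begins 51 mm behind the grasp point.
Start: joints at [-0.099, 0.333, 0.04, 1.465, -0.013, 1.343, -0.059], TCP at [0.65, -0, 0.231] pointing down, gripper open.
Joint ranges: [-2.58, 2.58], [-0.38, 2.09], [-1.3, 1.39], [0.25, 2.4], [-1.5, 4.64], [0.08, 2.09], [-2.65, 2.65]. Speed limits (rad/s): [2.22, 2.22, 2.79, 2.79, 3.14, 3.14, 3.14].

INTERFACE

Orientations are given as a unit quaternion [x, y, z, w].
In Python, from rig import env gives the robot as it stands. Calls block until the motion is done:
- env.move_pose(position, orientation): joint-space move of the TCP to a pose.
- env.move_l(position, ori=None, vel=0.15): straight line of the TCP; ori=None keeps the orientation; vel is the mean speed in m/s.
- env.movej(angles): joint-space move.
- env.let_go() and env.clamp(grasp_force=None): open the fingers fully, or close them until they stop; grasp_force is the grip in N (None keeps the last).
- env.pause(seconds).
- env.inverse_kinematics(position, orientation): joint angles nearest the present ones, or None.
- env.observe(): the state.
- env.camera(name): name is "scene" or "side" or "wrist"; returns the picture (384x512x3 uint8, blue, green, red); there is no depth.
- env.camera_params(name): a dict with "fx", "fy", "cx", "cy" (pixels), "R" (3x3) and "t" (3): a world point X has camera coordinates R X + t. Camera axes: x right, y down, z forward; pixel columns grow to the right and rows downward; lengths in m; the calibration is good to about 2 mm. A picture is of the moment at which its call begins: read the wrist's pose just before it. camera_params takes no time and is no camera call; for the wrist camera it gives the pose at the moment of the call.
A pose or a line that the arm cannot do raises env.Unreachable and nothing moves.
- env.close_job(): hands the job in; it is judged then, once.
Trained networks look in the newest picture that a camera, given by its name, has taken for a name from the list of things; names that differ only in an ending like _2 or _b are one class to them, and where a whole thing is asked for, a point or a joint stands for the part that bears it (a point fixed in the world has none). Each returns a list of dicts, best first, with "score" (0 to 1); they miss things now and then, are a little off and sometimes report something else, mostly with a low value. They report only what shows in the picture. A call takes as long as a camera call. They do not tell look-alikes from the thing itself.
- env.boxes_of(camera, name): "position" ([column, row] in pixels, amid what is visible of it).
- env.pinpoint(camera, name): "position" ([column, row] in pixels: a listed point, or the origin of a listed thing).
The state is a dict: "time_s": time; "joint_pos": joint angles; "joint_velocities": joint speeds; "effort": joint torques, N m; "position": TCP position; "orientation": TCP orientation; "wrist_force": force on the tool from outside, world axes, zero at the start; "torque": the same for the moment, N m; "finger_gap": opening from 0.0 (shut) to 1.0 (fully open); "grip_force": force on a finger pad.
Only numpy, scipy, OpenCV 4.12 (cv2) and the standard library are available. Lean on these libraries where they do the work, as an engineer would, in place of code of your own. Each camera call takes 0.05 s, during which the arm holds its last target. There are 200 camera calls.

## Working session

There is one attempt and no reset: what is moved stays moved. The work goes in short steps, each a Python script; the robot and the scene stay as the last script left them, time stands still between calls to the robot, and variables do not carry over. Pictures are saved under pics/ and viewed, at most 14 in all, crops included, and the job is handed in when it is done.

```bash
mkdir -p pics; ls
python3 - <<'E'
from rig import env
import cv2
for c in ("scene","side","wrist"):
    cv2.imwrite(f"pics/{c}0.png",env.camera(c)); p=env.camera_params(c); print(c,p)
names=["die_red_mid","die_yellow_mid","die_blue_mid","die_green_mid","cup_red_floor","cup_yellow_floor","cup_blue_floor","cup_green_floor","metal_small_mid","metal_large_mid"]
for n in names:
    print(n,[([round(v) for v in d["position"]],round(d["score"],2)) for d in env.pinpoint("scene",n)])
o=env.observe();print(o["time_s"],o["orientation"])
E
```

```text
pics
scene {'fx': 486.5832854536068, 'fy': 486.5832854536068, 'cx': 260.24310928969714, 'cy': 198.30670946324628, 'R': array([[ 0.33520042,  0.94211069, -0.00825346],
       [ 0.79446272, -0.28735485, -0.53502914],
       [-0.50642834,  0.17278493, -0.84479329]]), 't': array([-0.18351668, -0.39303   ,  1.61183079])}
side {'fx': 494.30054548127185, 'fy': 494.30054548127185, 'cx': 249.25132856340386, 'cy': 184.1359142363863, 'R': array([[-0.96094587, -0.27634911, -0.01463603],
       [-0.15304884,  0.57477005, -0.80387527],
       [ 0.23056257, -0.77024058, -0.59461781]]), 't': array([0.48500676, 0.1151215 , 1.11586532])}
wrist {'fx': 269.9780259114642, 'fy': 269.9780259114642, 'cx': 254.4799307852295, 'cy': 188.12277587887337, 'R': array([[ 9.99998405e-01,  9.90302687e-04, -1.48659592e-03],
       [ 1.35971542e-03, -9.61732652e-01,  2.73986235e-01],
       [-1.15837853e-03, -2.73987819e-01, -9.61732464e-01]]), 't': array([-0.64992718, -0.03420554,  0.39004662])}
die_red_mid [([336, 131], 0.42)]
die_yellow_mid [([379, 167], 0.48)]
die_blue_mid [([271, 238], 0.7), ([375, 165], 0.64)]
die_green_mid [([305, 162], 0.65)]
cup_red_floor [([125, 192], 0.91)]
cup_yellow_floor [([256, 188], 0.78), ([274, 236], 0.45)]
cup_blue_floor [([186, 200], 0.8)]
cup_green_floor [([204, 265], 0.83)]
metal_small_mid [([122, 242], 0.43)]
metal_large_mid [([309, 229], 0.83), ([338, 216], 0.75), ([332, 191], 0.49), ([275, 236], 0.25)]
0.65 [7.07123892e-01 7.07089670e-01 1.20459668e-05 1.23131943e-05]
```

View pics/scene0.png

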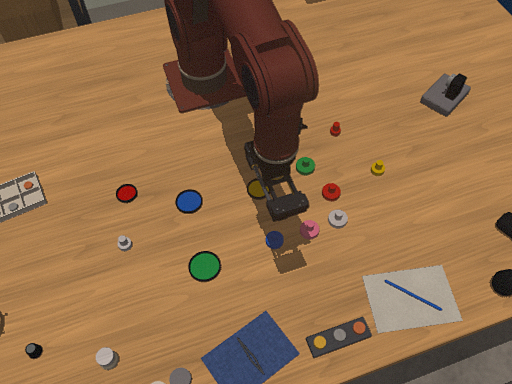

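View pics/wrist0.png

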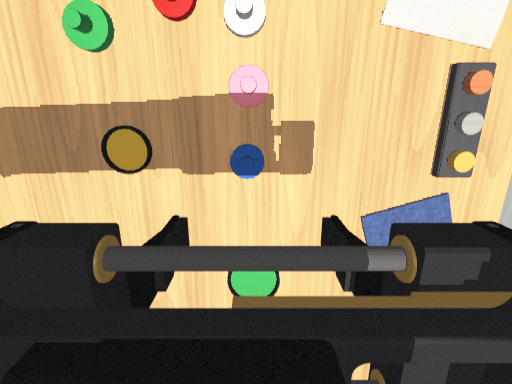

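The scene view shows the following pixel positions.

| Item | Position |
|---|---|
| Red die (small) | (336,131) |
| Green die | (305,165) |
| Yellow die | (378,168) |
| Blue die | (274,240) |
| Metal large | (338,218) |
| Metal small | (124,243) |
| Red look-alike | (332,191) |
| Pink look-alike | (310,229) |
| Red cup | (126,193) |
| Blue cup | (189,201) |
| Yellow cup | (257,188) |
| Green cup | (205,266) |

The wrist view shows the blue die at (247,160), with pink at (248,86) and the metal die at (245,12). The yellow cup is at (127,149).

```bash
cat > h.py <<'E'
import numpy as np, cv2
from rig import env
def ray(p,uv,z):
    d=p["R"].T@np.array([(uv[0]-p["cx"])/p["fx"],(uv[1]-p["cy"])/p["fy"],1]); c=-p["R"].T@p["t"]
    return (c+d*(z-c[2])/d[2])[:2]
def proj(p,X):
    q=p["R"]@np.array(X)+p["t"]; return np.array([p["fx"]*q[0]/q[2]+p["cx"],p["fy"]*q[1]/q[2]+p["cy"]])
E
python3 - <<'E'
from h import *
p=env.camera_params("scene")
S=dict(red=(336,130,.02),yellow=(378,168,.02),blue=(274,240,.015),green=(305,165,.015),mS=(124,243,.02),mL=(338,218,.015),Lred=(332,191,.015),pink=(310,229,.015),
cred=(126,193,.006),cyellow=(257,188,.006),cblue=(189,201,.006),cgreen=(205,266,.006))
for k,(u,v,z) in S.items():
    x=ray(p,(u,v),z); print(k,x.round(3),"r",np.hypot(*x).round(3))
w=env.camera_params("wrist")
print("wrist cam pos",-w["R"].T@w["t"], "blue",ray(w,(247,160),.02),"cyellow",ray(w,(127,149),.006))
E
```

```text
red [0.361 0.309] r 0.475
yellow [0.531 0.363] r 0.643
blue [0.644 0.004] r 0.644
green [0.447 0.173] r 0.479
mS [ 0.522 -0.367] r 0.638
mL [0.64  0.189] r 0.667
Lred [0.555 0.209] r 0.593
pink [0.645 0.105] r 0.654
cred [ 0.359 -0.333] r 0.49
cyellow [0.469 0.018] r 0.469
cblue [ 0.445 -0.174] r 0.478
cgreen [ 0.649 -0.186] r 0.676
wrist cam pos [0.65055906 0.07461195 0.38422594] blue [0.64033575 0.01070959] cyellow [0.47215285 0.0236227 ]
```

```bash
cat >> h.py <<'E'
from scipy.spatial.transform import Rotation as Ro
HUE=dict(red=(0,6),yellow=(26,8),blue=(113,12),green=(70,18))
def ori(xy):
    return (Ro.from_euler("z",np.arctan2(xy[1],xy[0]))*Ro.from_quat([.70711,.70711,0,0])).as_quat()
def hover(xy,z=.2): env.move_pose([xy[0],xy[1],z],ori(xy))
def find(col,guess,z,cam="wrist",tol=.04,save=None):
    p=env.camera_params(cam); im=env.camera(cam)
    if save: cv2.imwrite(save,im)
    h,s,v=cv2.split(cv2.cvtColor(im,cv2.COLOR_BGR2HSV)); c,w=HUE[col]
    d=np.abs(h.astype(int)-c); m=((np.minimum(d,180-d)<=w)&(s>150)&(v>40)).astype(np.uint8)
    n,_,st,ce=cv2.connectedComponentsWithStats(m)
    c=[(round(float(np.hypot(*(ray(p,ce[i],z)-guess))),4),int(st[i,4]),ray(p,ce[i],z).round(4)) for i in range(1,n) if st[i,4]>60]
    c=[x for x in c if x[0]<tol]
    return max(c,key=lambda x:x[1]) if c else None
E
python3 - <<'E'
from h import *
print("cy",find("yellow",(.469,.018),.004),"cg",find("green",(.649,-.186),.004))
hover((.43,-.2),.3); t=env.observe(); print(t["time_s"],t["position"])
print("cb",find("blue",(.445,-.174),.004,save="pics/w1.png"),"cr",find("red",(.359,-.333),.004),"cg",find("green",(.649,-.186),.004))
print("scene cy",find("yellow",(.469,.018),.004,"scene"), "blue die",find("blue",(.644,.004),.012,"scene"))
hover((.46,.26),.3)
for c,g in dict(red=(.361,.309),green=(.447,.173),yellow=(.531,.363)).items(): print(c,find(c,g,.014,save="pics/w2.png"))
for c,g in dict(red=(.359,-.333),green=(.649,-.186),yellow=(.469,.018),blue=(.445,-.174)).items(): print("scene cup",c,find(c,g,.004,"scene"))
print(env.observe()["time_s"])
E
```

```text
cy (0.0051, 1362, array([0.4699, 0.023 ])) cg None
1.9167 [ 0.43099294 -0.19888024  0.29971258]
cb (0.0014, 1305, array([ 0.4444, -0.1727])) cr (0.0057, 432, array([ 0.3601, -0.3274])) cg None
scene cy (0.0037, 289, array([0.4687, 0.0217])) blue die (0.0056, 179, array([0.6385, 0.0053]))
red (0.0086, 357, array([0.3532, 0.3125]))
green None
yellow (0.0093, 319, array([0.5233, 0.3682]))
scene cup red (0.0021, 217, array([ 0.3569, -0.3332]))
scene cup green (0.0032, 607, array([ 0.6472, -0.1886]))
scene cup yellow (0.0037, 292, array([0.4689, 0.0217]))
scene cup blue (0.0021, 382, array([ 0.4431, -0.175 ]))
4.2
```

View pics/w1.png

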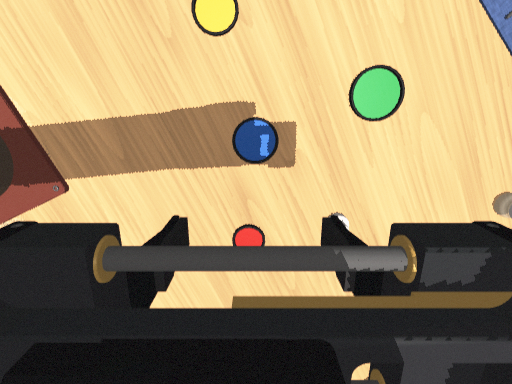

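View pics/w2.png

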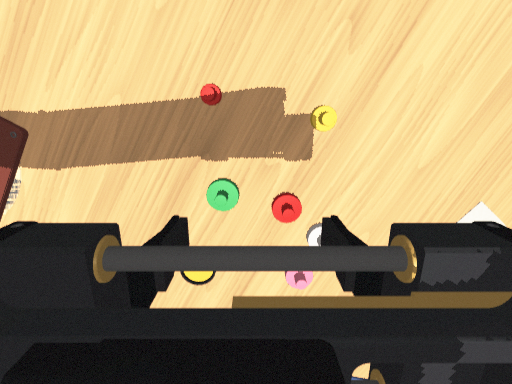

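Wrist view 1 shows the red cup at (249,239), the blue cup at (255,140) and the green cup at (377,93). Wrist view 2 shows the red die at (210,94), yellow at (324,118) and green at (222,195), with the red look-alike at (287,208). Next I'll pick and place the red die.

```bash
sed -i 's/(s>150)/(s>(100 if col=="green" else 150))/' h.py
cat >> h.py <<'E'
CUP=dict(red=(.3585,-.3315),yellow=(.469,.022),blue=(.444,-.174),green=(.647,-.188))
def pick(col,guess):
    hover(guess,.2); f=find(col,np.array(guess),.014,tol=.03,save=f"pics/pick_{col}.png"); print(col,f)
    xy=f[2]; hover(xy,.09); env.move_l([*xy,.0265],vel=.08)
    env.clamp(20); env.move_l([*xy,.12],vel=.15); cv2.imwrite(f"pics/held_{col}.png",env.camera("wrist"))
    o=env.observe(); print("gap",o["finger_gap"],"grip",o["grip_force"],"t",o["time_s"])
    return o["finger_gap"]>.12
def place(col):
    xy=CUP[col]; hover(xy,.12); env.move_l([*xy,.0313],vel=.07); print("F",env.observe()["wrist_force"].round(1) if hasattr(env.observe()["wrist_force"],"round") else env.observe()["wrist_force"])
    env.let_go(); env.move_l([*xy,.12],vel=.15); hover(xy,.2)
    print("placed",find(col,np.array(xy),.016,save=f"pics/placed_{col}.png"),"t",env.observe()["time_s"])
E
python3 - <<'E'
from h import *
if pick("red",(.356,.311)): place("red")
E
```

```text
red (0.0048, 484, array([0.3517, 0.3132]))
gap 0.2222463023252441 grip 20.12631006538868 t 8.2917
F [-0.4 -0.6  0.1]
placed (0.0026, 1154, array([ 0.36  , -0.3294])) t 14.5
```

Run:
```python
import cv2,numpy as np
cv2.imwrite("pics/m1.png",cv2.resize(np.vstack([cv2.imread("pics/held_red.png")[:, :],cv2.imread("pics/placed_red.png")]),(400,600)))
```

```text
(no output)
```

View pics/m1.png

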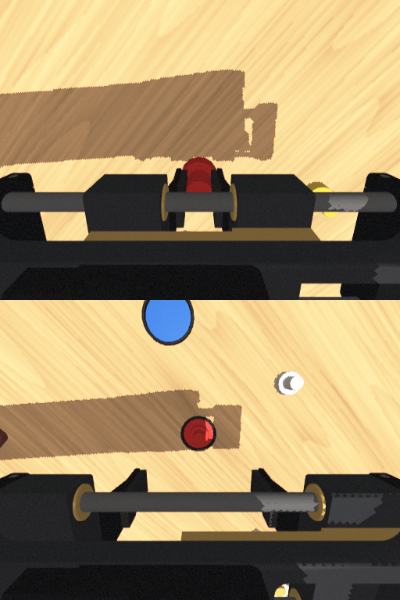

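The upper half shows the red die held upright at (200,175). The lower half shows it standing in the red cup at (198,433). I'll do the other three the same way.

Run:
```python
from h import *
for c,g in (("yellow",(.526,.367)),("green",(.445,.176)),("blue",(.640,.006))):
    if not pick(c,g): print("miss"); break
    place(c)
S=lambda f,a,b:cv2.resize(cv2.imread(f)[60:320],(400,200))
cv2.imwrite("pics/m2.png",np.vstack([np.hstack([S(f"pics/{k}_{c}.png",0,0) for k in("held","placed")]) for c in("yellow","green","blue")]))
```

```text
yellow (0.0031, 728, array([0.524 , 0.3694]))
gap 0.22396223121927594 grip 19.99992742203176 t 20.475
F [ 0.6  0.7 -0.4]
placed (0.0053, 1446, array([0.4699, 0.0273])) t 25.7083
green (0.0017, 1426, array([0.4437, 0.1771]))
gap 0.22076144597239186 grip 20.131342853419483 t 29.8083
F [0.1 0.6 0.3]
placed (0.0047, 2508, array([ 0.6487, -0.1837])) t 35.2583
blue (0.0028, 1023, array([0.6391, 0.0086]))
gap 0.22617043209043367 grip 20.00000217463821 t 39.4917
F [-0.4  0.   0.2]
placed (0.004, 1972, array([ 0.4453, -0.1702])) t 44.4417
```

View pics/m2.png

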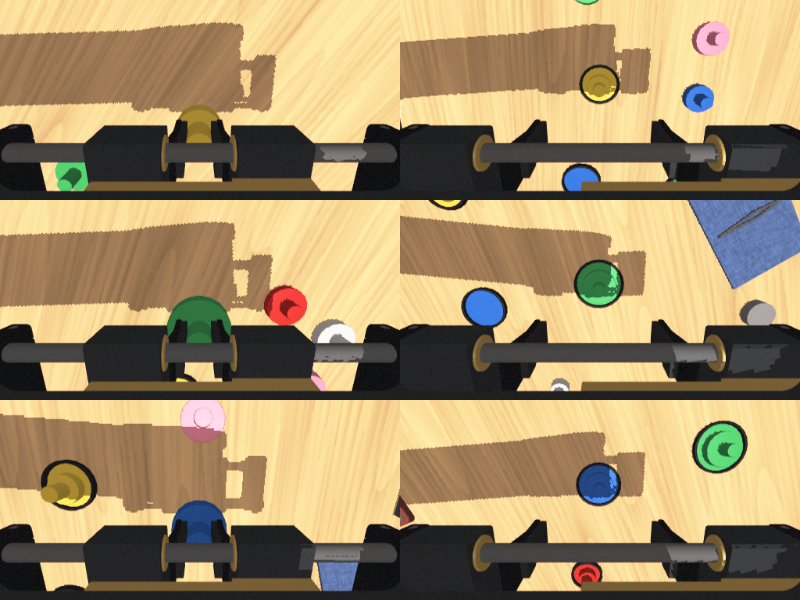

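All three were held upright and each stands in its own cup: yellow at (600,84), green at (598,284), blue at (598,485). I'll take one final check from clear of the cups.

Run:
```python
from h import *
hover((.6,.05),.3); env.pause(.3)
a=env.camera("side"); b=env.camera("scene")[120:300,80:400]
cv2.imwrite("pics/fin.png",np.vstack([cv2.resize(a[:,:],(400,300)),cv2.resize(b,(400,225))]))
cv2.imwrite("pics/fin2.png",cv2.resize(b,(800,450),interpolation=cv2.INTER_CUBIC))
```

```text
(no output)
```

View pics/fin2.png

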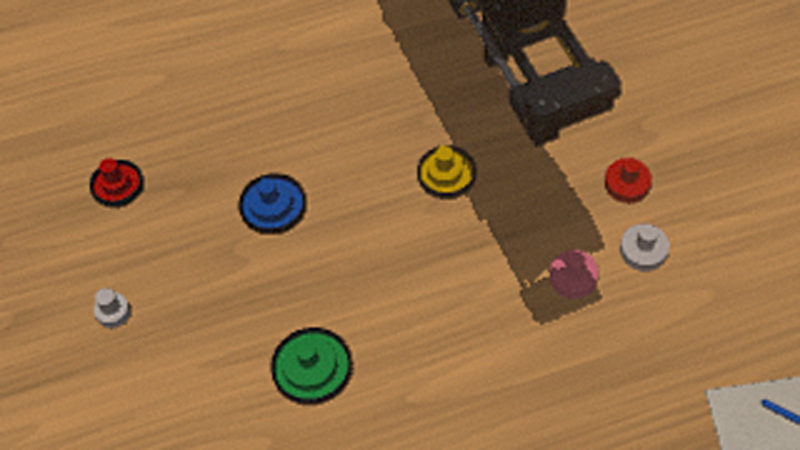

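View pics/fin.png

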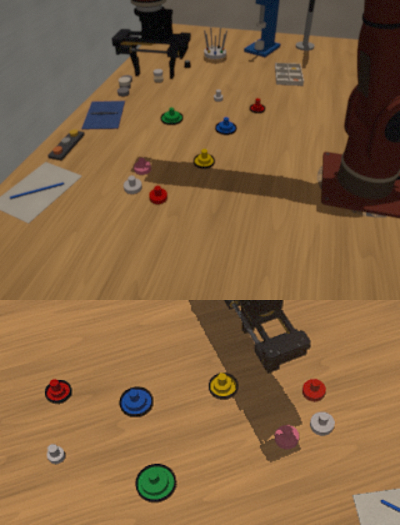

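All four dies sit upright in their cups: red at (116,180), blue (272,203), yellow (446,170) and green (312,365). The metal dies at (111,307) and (645,245) have not moved.

```bash
python3 -c "
from rig import env
print(env.close_job())"
```

```text
the job is handed in; nothing more can be done
None
```

I put all four coloured dies upright in the cups of their own colour, left the metal dies alone, and handed the job in; the final pictures looked right, but no verdict came back.

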